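# Drive lever to idle, then snap the terminal cover on and keep it pressed

## Robot

A 6-joint arm with a two-finger parallel gripper is mounted at the origin on the work surface. World frame = base frame: x ahead of the robot, y to its left, z up, the work surface at z = 0. Lengths are in m, angles in degrees, forces in N, time in s.
With the tool pointing down it reaches from about 0.225 to 0.875 m from the base axis. Payload 3.4 kg.
Tool frame: the origin (TCP) lies midway between the tips of the shut fingers; the grasp point (between the pads) lies 19 mm behind it; z points along the fingers, y is the line along which they close (so a half turn about z gives the same grasp; the last joint's range is limited). The gripper opens to 85 mm and grips with 20 to 120 N. Pads are 22 mm wide; open, the fingers measure 114 mm over their backs; the gripper's body (76 mm by 85 mm) begins 54 mm behind the grasp point. The pads swing forward as they close: fully open they stand 13 mm farther back than shut.
Start: joints at [66.234, 15.808, 86.224, -0, 77.962, -6.933], TCP at [0.167, 0.55, 0.203] pointing down, gripper open.
Joint ranges: [-165.64, 165.64], [-43.16, 119.46], [12.63, 154.43], [-67.54, 247.53], [6.08, 155.33], [-154.97, 154.97]. Speed limits (degrees/s): [147.25, 147.25, 180, 180, 180, 180].

## Interface

Orientations are given as [roll, pitch, yaw] about the fixed x, y, z axes, in that order (R = Rz(yaw) Ry(pitch) Rx(roll)).
In Python, from rig import robot gives the robot as it stands.
- The arm moves only by the shell command python3 -m crank 'ROWS'. ROWS is JSON, a list of rows, each an object with "fingers": the finger opening in mm, from 0 to 85.4; "travel": the shift along the tool's x, y, z as a fraction of full scale, a list of three; "roll": the turn about the tool's z as a fraction of full scale. In form: [{"fingers": fingers, "travel": [dx, dy, dz], "roll": roll}, ...]. A call has exactly 10 rows; each row is the pose to reach, as a shift and turn from the pose commanded when the call began, along the tool's axes at that moment, turning the shorter way round; what a row does not reach only later rows make up. Full scale, the value 1, is 0.4 m for a shift and 360 degrees for a turn. A row lasts 1/10 s, in which the tool goes at most 50 mm and 8.59 degrees, less where a joint would pass 70% of its speed; a pose out of reach is approached as far as the arm can. A call with a number of a shift or a turn outside -1 to 1 is refused whole. A call with a gripper value outside its range is refused whole. The fingers move at their own pace and stop on an object; the grip force is fixed at half the most. Time passes only in rows, so rows that repeat a pose let the fingers close, or fill a call up. It gives the time, the measured TCP pose, the force, the opening and the grip force at its end, in the units of the state.
- robot.state(): the state, without advancing time (a new reading comes with each control period).
- robot.read_camera(name): name is "scene" or "top" or "wrist"; returns a dict with "pixels" (384x512x3 uint8, red, green, blue), "mtx" (3x3 intrinsics, pixels), "k1" (the pictures are not rectified: a ray, as slopes to the right and down, at radius r is drawn at 1 + k1 r^2 times it, then the intrinsics apply), "origin" and "attitude" of the camera in the world. Camera axes: x right, y up, looking along -z (the intrinsics and any distortion apply to the point x, -y, -z); pixel columns grow to the right and rows downward; lengths in m; the calibration is good to about 2 mm. A picture is of the moment at which its call begins. There is no depth.
- robot.job_done(): hands the job in; it is judged then, once.
Trained networks look in a picture, given as the dict that the camera call returned (one of the last four; its "shot" number tells which), for a name from the list of things; names that differ only in an ending like _2 or _b are one class to them, and where a whole thing is asked for, a point or a joint stands for the part that bears it (a point fixed in the world has none). Each returns a list of dicts, best first, with "confidence" (0 to 1); they miss things now and then, are a little off and sometimes report something else, mostly with a low value. They report only what shows in the picture. A call takes as long as a camera call.
- robot.spot_in(query, picture): "location" ([x, y, z] in m, in world coordinates, good to about 4 mm: the middle of the surface that is visible of it).
- robot.masks_of(query, picture): "region" (384x512 bool, what is visible of it).
- robot.spot_point(query, picture): "location" ([x, y, z] in m, in world coordinates, good to about 4 mm: a listed point, or the origin of a listed thing).
The state is a dict: "clock": time; "q": joint angles; "qd": joint speeds; "joint_efforts": joint torques, N m; "eef_pos": TCP position; "tool_rot": TCP orientation; "force": force on the tool from outside, world axes, zero at the start; "moment": the same for the moment, N m; "grip_width": opening from 0.0 (shut) to 1.0 (fully open); "grasp_force": force on a finger pad.
Only numpy, scipy, OpenCV 4.12 (cv2) and the standard library are available. Lean on these libraries where they do the work, as an engineer would, in place of code of your own. Each camera call takes 0.05 s, during which the arm holds its last target. There are 200 camera calls.

## Task

First bring the drive lever back to idle (standing straight up, at the green mark) and leave it there. Then take the orange cover by its fin and press it down over the black terminal board until both spring catches snap over it and it sits fully home. Do not let go: finish while still holding the cover by the fin and pressing it firmly down (about 10 N) on the board, with the lever still at idle and the other things on the desk left where they were.

Things in the scene. Friction and masses are not known exactly. Their poses are not given: they have to be found in the camera images.
- lever (a joint): Angle (rad) of the drive lever about its level hinge. 0 = straight up = idle (green mark); positive = knob leaning to the stand's +x side, negative = to -x; range -0.8 to 0.8. It starts leaning to +x. Friction hinge (about 0.14 N m, under 2 N at the knob): stays where it is left.
- lever_hinge (a point): Hinge centre of the lever, on its grey stand (100 x 60 x 50 mm, fixed, may be turned about the vertical), 50 mm above the desk. Axes are the stand's: y is the hinge axis, the lever swings in the x-z plane. Two black discs of radius 30 mm flank the lever at y = +-16 to 21 mm, centred on the hinge, with green marks on top.
- lever_knob (a point): Centre of the lever's black barrel knob: radius 10 mm, 30 mm long along the hinge axis (y), 90 mm from the hinge, on a thin steel rod (radius 4.5 mm). At angle q it lies 90 sin q mm along the stand's x and 90 cos q mm above the hinge. Pinched from above on its two flat ends (30 mm) it follows the gripper round the arc, turning between the pads.
- cover_grip (a point): Centre of the grip fin of the loose orange cover (0.12 kg), 45 mm above its open lower rim. Fin: 16 mm thick (x), 50 long (y), 34 high; top 17 mm above this point, the cover's roof 17 mm below. Cover: box open below, 60 (x) x 110 (y) mm, 28 high without fin, a round lip on each y end (reaching 60 mm from centre, 10 mm above the rim). Starts upright on the desk; a half turn makes no difference.
- board_seat (a point): Middle of the top of the black terminal board (90 (x) x 160 (y) x 22 mm, fixed, may be turned about the vertical): the cover's rim lands here, long side (y) along the board's y, cover_grip then 45 mm above this point. A half turn makes no difference. Two guide walls along y, 16 mm high with round tops, stand 2.5 mm clear of the cover's long sides.
- catch_a (a joint): Outward travel (m, 0 at rest, at most 0.006) of the sprung steel catch at the board's +y end, 30 mm high with a round nose. The lips meet both noses when the rim is 14 mm above the seat; resistance climbs to about 12 N in all by 11 mm and drops suddenly near 8 mm (travel peaks at 3 mm) as the catches snap over the lips. From 2 mm down it is free until the rim lands. Home: travel about 0.
- catch_b (a joint): The same for the equal catch at the board's -y end.
- canister_mid (a point): Bystander: tin canister with knurled lid, 73 mm across, 90 mm tall, loose; the point is its centre. Leave alone.
- socket_mid (a point): Bystander: chrome lamp socket, 48 mm across, 46 mm tall, loose; the point is its centre. Leave alone.
- jar_mid (a point): Bystander: small jar with blue cap, 52 mm across, 70 mm tall, loose; the point is its centre. Leave alone.
- screwdriver_grip (a point): Bystander: screwdriver lying at the back left of the desk; the point is in its handle. Leave alone.

How it is judged:
By the outcome, as a careful person would: the job done as asked, in the order asked, and still so for the second after the job is handed in, while the arm keeps its last pose, push and grip.
It also fails if it takes over 64 s, if anything falls off the work surface, if the arm or the gripper's body presses on something with over 40 N, if the wrist force passes 120 N, or if a joint passes its speed limit or range.

## Working session

There is one attempt and no reset: what is moved stays moved. The work goes in short steps, Python scripts to look and compute and a shell command to move; the robot and the scene stay as the last step left them, time stands still between calls to the robot, and variables do not carry over. Pictures are saved under pics/ and viewed, at most 10 in all, crops included, and the job is handed in when it is done.

```bash
mkdir -p pics
cat > h.py <<'E'
import numpy as np, cv2
from rig import robot
from scipy.spatial.transform import Rotation as R
def cam(n,save=None):
    p=robot.read_camera(n)
    if save: cv2.imwrite('pics/'+save,cv2.cvtColor(p['pixels'],cv2.COLOR_RGB2BGR))
    return p
def att(p):
    a=np.array(p['attitude'],float)
    return a if a.shape==(3,3) else R.from_euler('xyz',a,degrees=True).as_matrix()
def px2plane(p,uv,z):
    K=np.array(p['mtx']); k1=p['k1']
    d=np.linalg.inv(K)@np.array([uv[0],uv[1],1.]); s=d[:2].copy()
    for _ in range(20): s=d[:2]/(1+k1*(s@s))
    ray=att(p)@np.array([s[0],-s[1],-1.]); o=np.array(p['origin'])
    return o+ray*(z-o[2])/ray[2]
def proj(p,X):
    c=att(p).T@(np.array(X)-np.array(p['origin'])); s=np.array([c[0],-c[1]])/-c[2]
    s=s*(1+p['k1']*(s@s)); return (np.array(p['mtx'])@np.array([s[0],s[1],1]))[:2]
def st():
    s=robot.state(); print({k:np.round(s[k],4).tolist() for k in ('clock','q','eef_pos','tool_rot','force','grip_width','grasp_force')})
E
python3 - <<'E'
from h import *
st()
for n in ('scene','top'):
    p=cam(n,n+'0.png'); print(n,np.round(p['origin'],3),np.round(p['attitude'],2).tolist(),p['k1'],np.round(p['mtx'],1).tolist())
    for q in ['lever_hinge','lever_knob','cover_grip','board_seat','canister_mid','socket_mid','jar_mid','screwdriver_grip','catch_a']:
        r=robot.spot_point(q,p) if 'catch' not in q else robot.spot_in(q,p)
        print(q,[(np.round(x['location'],3).tolist(),round(x['confidence'],2)) for x in r[:3]])
E
```

```text
{'clock': 0.0, 'q': [66.233, 15.8477, 86.2971, -0.0025, 77.9625, -6.9306], 'eef_pos': [0.1663, 0.5498, 0.2016], 'tool_rot': [-179.8932, -0.0105, 163.1641], 'force': [-0.1725, -0.3972, -0.412], 'grip_width': 0.9991, 'grasp_force': 0.0}
scene [1.229 0.561 0.639] [56.66, 0.88, 130.99] -0.1090407137123195 [[379.6, 0.0, 258.5], [0.0, 379.6, 193.8], [0.0, 0.0, 1.0]]
lever_hinge [([0.523, 0.319, 0.05], 0.58)]
lever_knob [([0.566, 0.318, 0.128], 0.55)]
cover_grip [([0.553, -0.318, 0.045], 0.6)]
board_seat [([0.517, 0.028, 0.019], 0.65), ([0.736, -0.233, 0.033], 0.52)]
canister_mid [([0.764, 0.023, 0.046], 0.64)]
socket_mid [([0.734, 0.261, 0.022], 0.65), ([0.552, -0.318, 0.048], 0.65), ([0.738, -0.235, 0.032], 0.63)]
jar_mid [([0.74, -0.234, 0.035], 0.88)]
screwdriver_grip [([0.708, 0.364, 0.016], 0.73)]
catch_a [([0.55, -0.034, 0.042], 0.57), ([0.77, 0.041, 0.091], 0.43)]
top [0.484 0.026 1.055] [9.19, 0.74, -89.17] -0.09084538688998832 [[351.7, 0.0, 255.7], [0.0, 351.7, 192.1], [0.0, 0.0, 1.0]]
lever_hinge [([0.521, 0.32, 0.049], 0.74)]
lever_knob [([0.569, 0.323, 0.125], 0.57)]
cover_grip [([0.549, -0.317, 0.044], 0.63)]
board_seat [([0.522, 0.026, 0.023], 0.9), ([0.522, 0.317, 0.049], 0.61)]
canister_mid [([0.764, 0.024, 0.046], 0.97)]
socket_mid [([0.739, 0.266, 0.024], 0.63)]
jar_mid [([0.737, -0.235, 0.036], 0.79)]
screwdriver_grip [([0.712, 0.357, 0.016], 0.6)]
catch_a [([0.541, -0.032, 0.042], 0.39)]
```

View pics/top0.png

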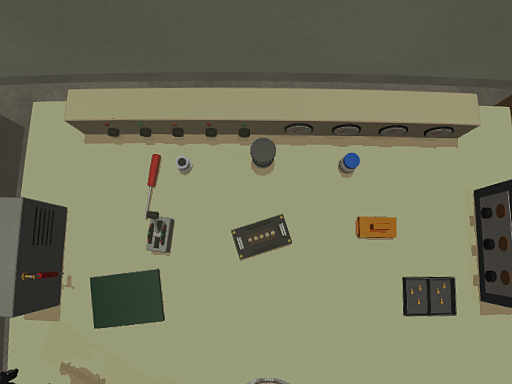

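View pics/scene0.png

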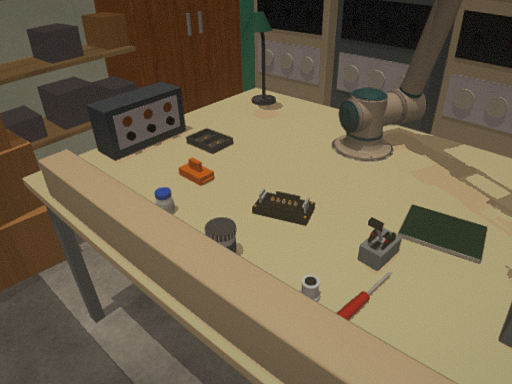

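Run:
```python
from h import *
p=cam('top')
def rect(q,z,pts):
    m=robot.masks_of(q,p)
    for r in m[:2]:
        M=np.array(r['region']).astype(np.uint8); c,_=cv2.findContours(M,cv2.RETR_EXTERNAL,cv2.CHAIN_APPROX_NONE)
        c=max(c,key=cv2.contourArea)[:,0,:]
        w=np.array([px2plane(p,u,z)[:2] for u in c])
        (cx,cy),(a,b),ang=cv2.minAreaRect((w*1000).astype(np.float32))
        print(q,round(r['confidence'],2),'img c',c.mean(0).round(),'ctr',round(cx,1),round(cy,1),'size',round(a,1),round(b,1),'ang',round(ang,1))
rect('board_seat',.022,0);rect('cover_grip',.028,0);rect('lever_hinge',.05,0);rect('lever',.1,0);rect('catch_a',.05,0);rect('lever_knob',.12,0)
for X in [(.522,.026,.022),(.55,-.317,.045),(.522,.319,.05),(.568,.321,.127)]: print(X,proj(p,X).round())
```

```text
board_seat 0.64 img c [261. 237.] ctr 519.4 23.9 size 90.4 164.8 ang 19.0
cover_grip 0.58 img c [376. 227.] ctr 550.4 -311.5 size 64.7 123.0 ang 0.3
cover_grip 0.56 img c [261. 236.] ctr 519.4 26.0 size 88.9 162.0 ang 17.2
lever_hinge 0.87 img c [159. 231.] ctr 529.7 315.4 size 121.7 82.6 ang 2.8
lever 0.73 img c [154. 222.] ctr 548.6 322.9 size 72.5 36.6 ang 3.1
catch_a 0.44 img c [282. 230.] ctr 538.6 -35.3 size 34.1 17.1 ang 18.8
lever_knob 0.64 img c [154. 223.] ctr 544.6 313.8 size 76.1 33.2 ang 12.7
(0.522, 0.026, 0.022) [260. 236.]
(0.55, -0.317, 0.045) [379. 227.]
(0.522, 0.319, 0.05) [158. 233.]
(0.568, 0.321, 0.127) [151. 215.]
```

The top picture shows the stand at about (159,235) with its knob at (152,215). The board is at (261,237), turned about 18°, and the cover at (377,227) is about square to the desk. The network points agree with the picture. Next I move above the lever for a wrist view.

```bash
cat >> h.py <<'E'
def go(pos,yaw):
    s=robot.state(); M=R.from_euler('xyz',s['tool_rot'],degrees=True).as_matrix()
    t=M.T@(np.array(pos)-np.array(s['eef_pos'])); dy=(yaw-s['tool_rot'][2]+90)%180-90
    print('travel',np.round(t/.4,4).tolist(),'roll',round(-dy/360,4),'dist mm',round(np.linalg.norm(t)*1000))
E
python3 -c "
from h import *
go([.50,.32,.29],183)"
```

```text
travel [-0.9648, -0.3098, -0.2187] roll -0.0551 dist mm 415
```

```bash
python3 -m crank '[{"fingers":85,"travel":[-0.1,-0.03,-0.05],"roll":-0.0},{"fingers":85,"travel":[-0.2,-0.06,-0.1],"roll":-0.02},{"fingers":85,"travel":[-0.32,-0.1,-0.15],"roll":-0.04},{"fingers":85,"travel":[-0.44,-0.14,-0.22],"roll":-0.055},{"fingers":85,"travel":[-0.56,-0.18,-0.22],"roll":-0.055},{"fingers":85,"travel":[-0.68,-0.22,-0.22],"roll":-0.055},{"fingers":85,"travel":[-0.8,-0.26,-0.22],"roll":-0.055},{"fingers":85,"travel":[-0.9,-0.3,-0.22],"roll":-0.055},{"fingers":85,"travel":[-0.96,-0.3,-0.22],"roll":-0.055},{"fingers":85,"travel":[-0.96,-0.3,-0.22],"roll":-0.055}]'
python3 - <<'E'
from h import *
st(); p=cam('wrist','w1.png'); print(p['origin'],p['attitude'])
for q in ['lever_hinge','lever_knob']:
    print(q,[(np.round(x['location'],4).tolist(),round(x['confidence'],2)) for x in robot.spot_point(q,p)[:2]])
E
```

```text
clock: 2.35
eef_pos: [0.5032, 0.322, 0.2896]
tool_rot: [-179.9, 0.1, -177.3]
force: [0.1, 0.0, -0.9]
grip_width: 0.999
grasp_force: 0.0
{'clock': 2.35, 'q': [26.0001, 15.8497, 74.0509, -0.0906, 90.064, -66.6797], 'eef_pos': [0.5032, 0.322, 0.2896], 'tool_rot': [-179.9308, 0.0684, -177.3203], 'force': [0.1144, 0.0121, -0.9037], 'grip_width': 0.9992, 'grasp_force': 0.0}
[0.42081996 0.31880042 0.46026507] [-1.86338240e+01 -2.19835875e-03  9.26490232e+01]
lever_hinge [([0.5198, 0.3245, 0.051], 0.97)]
lever_knob [([0.5669, 0.3225, 0.1299], 0.8)]
```

View pics/w1.png

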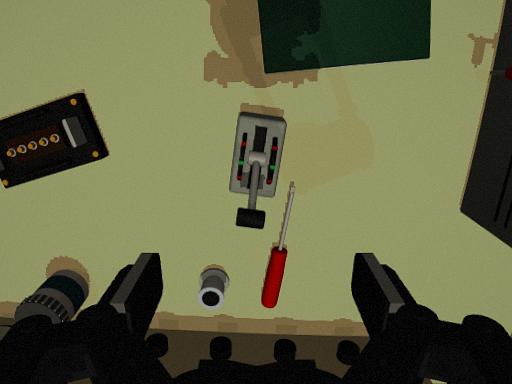

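Run:
```python
from h import *
p=cam('wrist')
im=cv2.cvtColor(p['pixels'],cv2.COLOR_RGB2BGR)
c=[px2plane(p,u,.05)[:2]*1000 for u in [(240,113),(286,119),(275,197),(230,191)]]
print(np.round(c,1)); 
for i in range(4): d=c[(i+1)%4]-c[i]; print(np.hypot(*d).round(1),np.degrees(np.arctan2(d[1],d[0])).round(1))
for q,z in [('lever_hinge',.05),('lever_knob',.127)]:
    for r in robot.masks_of(q,p)[:2]:
        M=np.array(r['region']).astype(np.uint8);cc,_=cv2.findContours(M,0,1);cc=max(cc,key=cv2.contourArea)[:,0,:]
        w=np.array([px2plane(p,u,z)[:2]*1000 for u in cc],np.float32);print(q,r['confidence'],cv2.minAreaRect(w))
# green marks at z~.08, knob dark
hsv=cv2.cvtColor(im,cv2.COLOR_BGR2HSV); g=cv2.inRange(hsv,(45,120,60),(85,255,255)); g[:90]=0;g[:, :220]=0;g[:,300:]=0;g[240:]=0
n,_,s,ce=cv2.connectedComponentsWithStats(g)
for i in range(1,n): print(s[i,4],ce[i],px2plane(p,ce[i],.08)*1000)
cv2.imwrite('pics/w1c.png',cv2.resize(im[95:245,200:320],None,fx=5,fy=4,interpolation=cv2.INTER_CUBIC)[:600])
```

```text
[[461.  303.6]
 [465.2 359.1]
 [565.4 352.6]
 [560.1 294.4]]
55.6 85.6
100.3 -3.7
58.5 -95.2
99.6 174.7
lever_hinge 0.55 ((540.607421875, 320.819091796875), (59.590946197509766, 149.07614135742188), 84.36067199707031)
lever_knob 0.63 ((536.0410766601562, 321.3841247558594), (29.7844181060791, 84.20173645019531), 84.48501586914062)
lever_knob 0.3 ((658.7858276367188, 277.3857421875), (34.21136474609375, 58.326255798339844), 76.39677429199219)
20 [238.  166.5] [519.09994052 304.79706846  80.        ]
20 [269.2  170.75] [522.37806357 341.30625854  80.        ]
```

View pics/w1c.png

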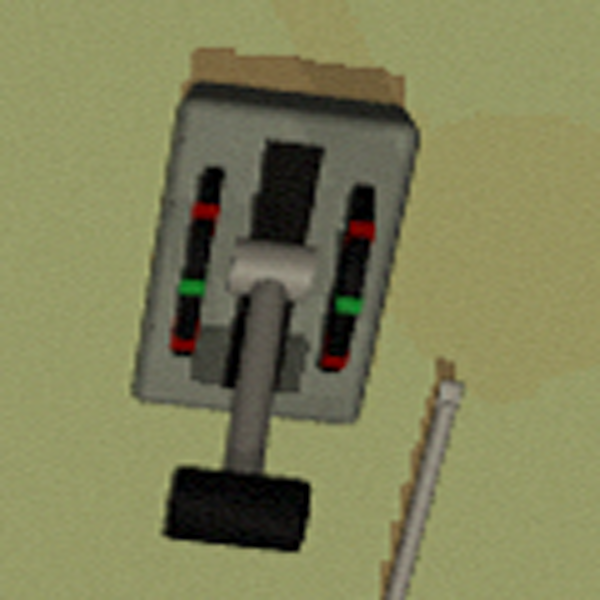

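The wrist crop shows the stand turned about −5°. Its green marks are at px (238,166) and (269,171), and the lever leans +x with the knob at px (247,222). I'll refine the angle and compute the approach.

Run:
```python
from h import *
p=cam('wrist'); st()
y=np.radians(-5.2); ux=np.array([np.cos(y),np.sin(y),0]); H=np.array([.5207,.3232,.05])
for q in (.45,.5,.55,.6,.65): 
    K=H+ux*.09*np.sin(q)+[0,0,.09*np.cos(q)]; print(q,K.round(4),proj(p,K).round(1))
print('hinge top',proj(p,H+[0,0,.03]).round(1))
K=H+ux*.09*np.sin(.54)+[0,0,.09*np.cos(.54)-.015]
go(K,174.8); go([K[0],K[1],.27],174.8)
```

```text
{'clock': 2.7, 'q': [26.4158, 15.611, 74.2141, 0.0143, 90.1551, -66.6515], 'eef_pos': [0.4983, 0.3251, 0.2909], 'tool_rot': [179.979, 0.0126, -176.9327], 'force': [-0.628, 1.5006, 0.0236], 'grip_width': 0.9925, 'grasp_force': 0.0}
0.45 [0.5597 0.3197 0.131 ] [247.6 216.9]
0.5 [0.5637 0.3193 0.129 ] [247.1 219.5]
0.55 [0.5675 0.3189 0.1267] [246.7 221.9]
0.6 [0.5713 0.3186 0.1243] [246.3 224.1]
0.65 [0.5749 0.3183 0.1216] [245.9 226.1]
hinge top [253.2 168.8]
travel [-0.1701, -0.0246, 0.4467] roll 0.023 dist mm 191
travel [-0.1702, -0.0244, 0.0522] roll 0.023 dist mm 72
```

```bash
python3 -m crank '[{"fingers":85,"travel":[-0.09,-0.012,0.0],"roll":0.012},{"fingers":85,"travel":[-0.172,-0.025,0.02],"roll":0.023},{"fingers":85,"travel":[-0.172,-0.025,0.12],"roll":0.023},{"fingers":85,"travel":[-0.172,-0.025,0.22],"roll":0.023},{"fingers":85,"travel":[-0.172,-0.025,0.32],"roll":0.023},{"fingers":85,"travel":[-0.172,-0.025,0.4],"roll":0.023},{"fingers":85,"travel":[-0.172,-0.025,0.447],"roll":0.023},{"fingers":85,"travel":[-0.172,-0.025,0.447],"roll":0.023},{"fingers":85,"travel":[-0.172,-0.025,0.447],"roll":0.023},{"fingers":85,"travel":[-0.172,-0.025,0.447],"roll":0.023}]'
python3 - <<'E'
from h import *
st();p=cam('wrist','w2.png');st();st()
y=np.radians(-5.2); ux=np.array([np.cos(y),np.sin(y),0]); H=np.array([.5207,.3232,.05])
for q in (.45,.5,.55,.6,.65): 
    K=H+ux*.09*np.sin(q)+[0,0,.09*np.cos(q)]; print(q,K.round(4),proj(p,K).round(1))
E
```

```text
clock: 3.7
eef_pos: [0.5695, 0.3188, 0.1138]
tool_rot: [179.9, 0.2, 174.7]
force: [-0.1, -0.4, -0.1]
grip_width: 0.995
grasp_force: 0.0
{'clock': 3.7, 'q': [23.1335, 25.4995, 84.0934, 0.006, 70.1945, -61.5916], 'eef_pos': [0.5695, 0.3188, 0.1138], 'tool_rot': [179.8939, 0.1844, 174.7229], 'force': [-0.1124, -0.4028, -0.0982], 'grip_width': 0.9945, 'grasp_force': 0.0}
{'clock': 3.75, 'q': [23.1232, 25.4931, 84.0935, 0.0032, 70.192, -61.592], 'eef_pos': [0.5696, 0.3187, 0.1138], 'tool_rot': [179.892, 0.1933, 174.714], 'force': [0.532, 0.194, 0.4687], 'grip_width': 0.9977, 'grasp_force': 0.0}
{'clock': 3.75, 'q': [23.1232, 25.4931, 84.0935, 0.0032, 70.192, -61.592], 'eef_pos': [0.5696, 0.3187, 0.1138], 'tool_rot': [179.892, 0.1933, 174.714], 'force': [0.532, 0.194, 0.4687], 'grip_width': 0.9977, 'grasp_force': 0.0}
0.45 [0.5597 0.3197 0.131 ] [255.3 227.9]
0.5 [0.5637 0.3193 0.129 ] [255.4 233.3]
0.55 [0.5675 0.3189 0.1267] [255.4 238.1]
0.6 [0.5713 0.3186 0.1243] [255.4 242.4]
0.65 [0.5749 0.3183 0.1216] [255.4 246.1]
```

View pics/w2.png

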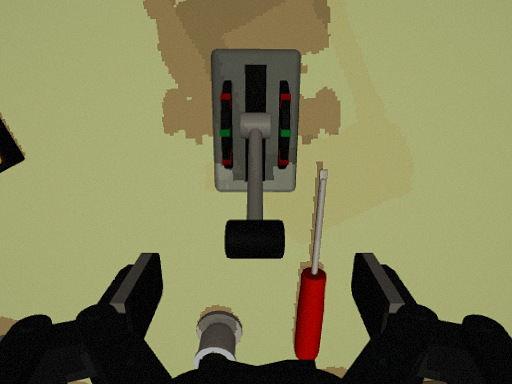

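The knob is centred between the open pads at px (255,239), which gives q ≈ 0.555. Now I lower slightly and pinch it.

```bash
python3 -m crank '[{"fingers":85,"travel":[0,0,0.012],"roll":0},{"fingers":20,"travel":[0,0,0.012],"roll":0},{"fingers":20,"travel":[0,0,0.012],"roll":0},{"fingers":20,"travel":[0,0,0.012],"roll":0},{"fingers":20,"travel":[0,0,0.012],"roll":0},{"fingers":20,"travel":[0,0,0.012],"roll":0},{"fingers":20,"travel":[0,0,0.012],"roll":0},{"fingers":20,"travel":[0,0,0.012],"roll":0},{"fingers":20,"travel":[0,0,0.012],"roll":0},{"fingers":20,"travel":[0,0,0.012],"roll":0}]'
```

```text
clock: 4.75
eef_pos: [0.5689, 0.318, 0.1072]
tool_rot: [180.0, 0.0, 174.7]
force: [0.5, 0.4, 3.4]
grip_width: 0.237
grasp_force: 1.3
```

Run:
```python
from h import *
st();p=cam('wrist','w3.png');st()
y=np.radians(-5.2); ux=np.array([np.cos(y),np.sin(y),0]); H=np.array([.5207,.3232,.05])
for q in (.45,.5,.55,.6,.65): 
    K=H+ux*.09*np.sin(q)+[0,0,.09*np.cos(q)]; print(q,K.round(4),proj(p,K).round(1))
s=robot.state()['eef_pos']; print(proj(p,s),proj(p,np.array(s)+[0,0,.019]))
```

```text
{'clock': 4.75, 'q': [23.092, 25.7881, 84.5895, -0.0049, 69.5747, -61.5932], 'eef_pos': [0.5689, 0.318, 0.1072], 'tool_rot': [179.9814, 0.0441, 174.6869], 'force': [0.5498, 0.3679, 3.4055], 'grip_width': 0.2373, 'grasp_force': 1.3468}
{'clock': 4.8, 'q': [23.0915, 25.7883, 84.5884, -0.0046, 69.5751, -61.5945], 'eef_pos': [0.5689, 0.318, 0.1072], 'tool_rot': [179.9809, 0.0445, 174.6876], 'force': [0.4761, -0.1171, 3.0791], 'grip_width': 0.2324, 'grasp_force': 1.4233}
0.45 [0.5597 0.3197 0.131 ] [257.2 234.7]
0.5 [0.5637 0.3193 0.129 ] [257.2 240.2]
0.55 [0.5675 0.3189 0.1267] [257.2 245.1]
0.6 [0.5713 0.3186 0.1243] [257.2 249.4]
0.65 [0.5749 0.3183 0.1216] [257.2 253.1]
[255.53094692 230.58523476] [255.46319406 247.11308926]
```

View pics/w3.png

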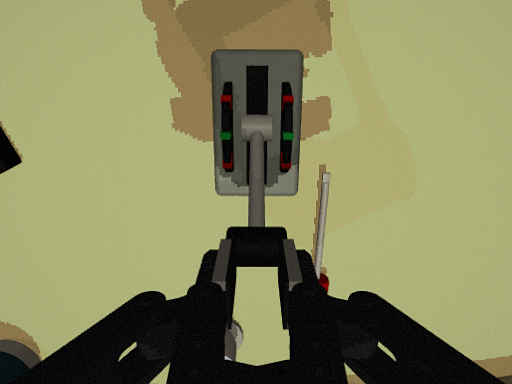

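Run:
```python
from h import *
p=cam('wrist')
s=robot.state(); M=R.from_euler('xyz',s['tool_rot'],degrees=True).as_matrix(); T=np.array(s['eef_pos'])
for h in (0,.01,.019,.03,.05):
  print(h,[proj(p,T+M@np.array([x,w,-h])).round(0).tolist() for x in(-.011,.011) for w in (-.015,-.01,.01,.015)])
im=cv2.cvtColor(p['pixels'],cv2.COLOR_RGB2BGR)[215:340,190:325]
im=cv2.convertScaleAbs(im,alpha=2.2,beta=25)
cv2.imwrite('pics/w3c.png',cv2.resize(im,None,fx=4.8,fy=4.8,interpolation=cv2.INTER_CUBIC))
```

```text
0 [[229.0, 248.0], [238.0, 248.0], [273.0, 248.0], [282.0, 248.0], [228.0, 212.0], [237.0, 212.0], [274.0, 212.0], [283.0, 212.0]]
0.01 [[228.0, 257.0], [237.0, 257.0], [274.0, 257.0], [283.0, 257.0], [227.0, 220.0], [236.0, 220.0], [275.0, 220.0], [285.0, 220.0]]
0.019 [[226.0, 266.0], [236.0, 266.0], [275.0, 266.0], [285.0, 266.0], [225.0, 227.0], [235.0, 227.0], [276.0, 227.0], [286.0, 227.0]]
0.03 [[225.0, 278.0], [235.0, 278.0], [276.0, 278.0], [287.0, 278.0], [223.0, 237.0], [234.0, 237.0], [277.0, 237.0], [288.0, 237.0]]
0.05 [[220.0, 304.0], [232.0, 304.0], [279.0, 304.0], [290.0, 304.0], [218.0, 260.0], [231.0, 260.0], [280.0, 260.0], [292.0, 260.0]]
```

View pics/w3c.png

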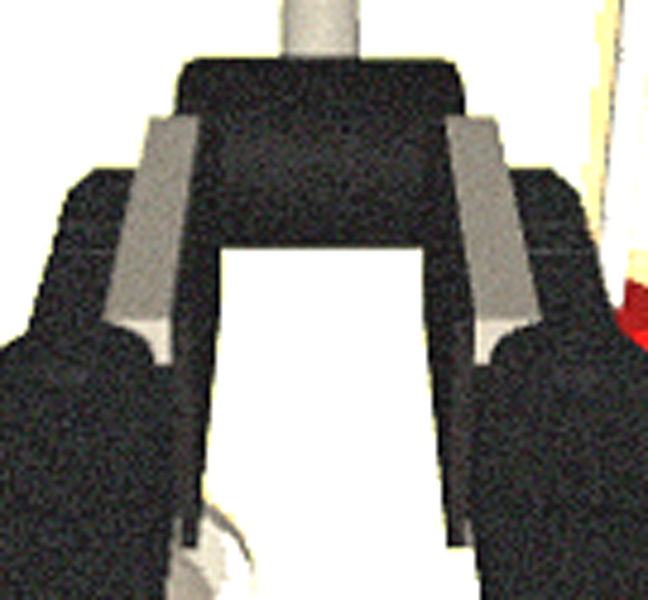

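The pads closed to 20 mm over the top of the knob: they are too high, with the tips resting on its upper side. I'll open, go lower and pinch again.

```bash
python3 -m crank '[{"fingers":85,"travel":[0,0,-0.01],"roll":0},{"fingers":85,"travel":[0,0,-0.01],"roll":0},{"fingers":85,"travel":[0,0,-0.01],"roll":0},{"fingers":85,"travel":[0,0,0.0],"roll":0},{"fingers":85,"travel":[0.0,0.0,0.04],"roll":0},{"fingers":15,"travel":[0,0,0.04],"roll":0},{"fingers":15,"travel":[0,0,0.04],"roll":0},{"fingers":15,"travel":[0,0,0.04],"roll":0},{"fingers":15,"travel":[0,0,0.04],"roll":0},{"fingers":15,"travel":[0,0,0.04],"roll":0}]'
python3 -c "
from h import *
st()"
```

```text
clock: 5.85
eef_pos: [0.5693, 0.3176, 0.0918]
tool_rot: [-180.0, 0.1, 174.7]
force: [1.1, -1.7, 2.3]
grip_width: 0.332
grasp_force: 62.2
{'clock': 5.85, 'q': [23.0769, 26.4785, 85.7774, -0.0522, 67.657, -61.5877], 'eef_pos': [0.5693, 0.3176, 0.0918], 'tool_rot': [-179.9989, 0.0995, 174.6844], 'force': [1.1142, -1.6984, 2.2587], 'grip_width': 0.3321, 'grasp_force': 62.2394}
```

It's gripped now, with 62 N on the knob ends. Next I sweep it along the arc to q = 0.

```bash
python3 -m crank '[{"fingers":15,"travel":[0.0136,0,-0.0079],"roll":0},{"fingers":15,"travel":[0.0278,0,-0.0148],"roll":0},{"fingers":15,"travel":[0.0423,0,-0.0207],"roll":0},{"fingers":15,"travel":[0.0573,0,-0.0256],"roll":0},{"fingers":15,"travel":[0.0725,0,-0.0294],"roll":0},{"fingers":15,"travel":[0.088,0,-0.0322],"roll":0},{"fingers":15,"travel":[0.1038,0,-0.0338],"roll":0},{"fingers":15,"travel":[0.1195,0,-0.0344],"roll":0},{"fingers":15,"travel":[0.1195,0,-0.0344],"roll":0},{"fingers":15,"travel":[0.1195,0,-0.0344],"roll":0}]'
python3 - <<'E'
from h import *
p=cam('wrist','w4.png'); p2=cam('top'); p3=cam('scene')
for q,n in ((p,'w'),(p2,'t'),(p3,'s')):
    for k in ('lever_knob','lever_hinge'):
        print(n,k,[(np.round(x['location'],4).tolist(),round(x['confidence'],2)) for x in robot.spot_point(k,q)[:2]])
y=np.radians(-5.2); ux=np.array([np.cos(y),np.sin(y),0]); H=np.array([.5207,.3232,.05])
for q in (-.1,-.05,0,.05,.1): 
    K=H+ux*.09*np.sin(q)+[0,0,.09*np.cos(q)]; print(q,K.round(4),proj(p,K).round(1))
for d in(.02,-.02):print('green',proj(p,H+[0,0,.03]+d*np.array([-ux[1],ux[0],0])))
E
```

```text
clock: 6.85
eef_pos: [0.5196, 0.3224, 0.1046]
tool_rot: [-180.0, -0.1, 174.7]
force: [1.6, -0.4, -5.0]
grip_width: 0.324
grasp_force: 59.7
w lever_knob [([0.5292, 0.3237, 0.1421], 0.87)]
w lever_hinge [([0.5211, 0.3239, 0.0524], 0.57)]
t lever_knob []
t lever_hinge [([0.5234, 0.3201, 0.0518], 0.76)]
s lever_knob [([0.5281, 0.3245, 0.1402], 0.82)]
s lever_hinge [([0.7394, -0.2332, 0.0317], 0.61), ([0.5239, 0.3227, 0.0489], 0.55)]
-0.1 [0.5118 0.324  0.1396] [257.2 248.2]
-0.05 [0.5162 0.3236 0.1399] [257.2 257.3]
0 [0.5207 0.3232 0.14  ] [257.2 266.1]
0.05 [0.5252 0.3228 0.1399] [257.2 274.4]
0.1 [0.5296 0.3224 0.1396] [257.3 282.2]
green [288.97338606 214.75050145]
green [224.98477757 214.96333433]
```

View pics/w4.png

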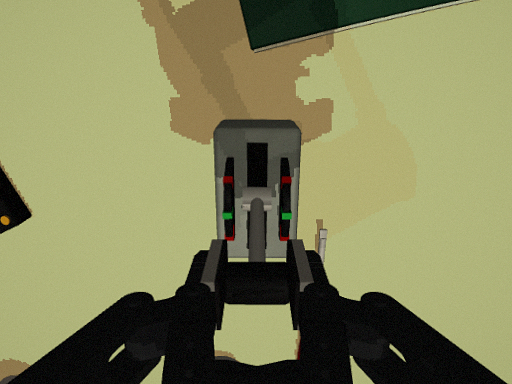

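The knob centre is at about px (257,283), against a predicted row of 266 for q = 0. The lever is therefore still near +0.10, and both network fixes put it 9 mm short. I'll nudge further and measure.

```bash
python3 -m crank '[{"fingers":15,"travel":[0.004,0,0],"roll":0},{"fingers":15,"travel":[0.008,0,0],"roll":0},{"fingers":15,"travel":[0.012,0,0],"roll":0},{"fingers":15,"travel":[0.016,0,0],"roll":0},{"fingers":15,"travel":[0.019,0,0],"roll":0},{"fingers":15,"travel":[0.022,0,0],"roll":0},{"fingers":15,"travel":[0.022,0,0],"roll":0},{"fingers":15,"travel":[0.022,0,0],"roll":0},{"fingers":15,"travel":[0.022,0,0],"roll":0},{"fingers":15,"travel":[0.022,0,0],"roll":0}]'
cat >> h.py <<'E'
def lever(n='wrist',H=np.array([.5207,.3232,.05])):
    p=cam(n); y=np.radians(-5.2); ux=np.array([np.cos(y),np.sin(y),0])
    for k in ('lever_knob','lever_hinge'):
        print(n,k,[(np.round(x['location'],4).tolist(),round(x['confidence'],2)) for x in robot.spot_point(k,p)[:2]])
    # dark knob extent along the column of the lever plane
    g=p['pixels'].max(2).astype(int)
    c=int(round(proj(p,H+[0,0,.09])[0]))
    prof=np.median(g[:,c-12:c+13],axis=1)
    for q in (-.1,-.05,0,.05,.1):
        K=H+ux*.09*np.sin(q)+[0,0,.09*np.cos(q)]; print(q,proj(p,K).round(1),end=' ')
    r0=int(proj(p,H+[0,0,.09])[1]); print('\nprof',r0-40,prof[r0-40:r0+50].astype(int).tolist()); return p
E
python3 -c "
from h import *
st();lever()"
```

```text
clock: 8.3
eef_pos: [0.5128, 0.3231, 0.1046]
tool_rot: [180.0, 0.1, 174.7]
force: [5.0, -0.5, -7.2]
grip_width: 0.323
grasp_force: 59.8
{'clock': 8.3, 'q': [25.6575, 22.2634, 90.972, -0.0328, 66.6934, -58.9972], 'eef_pos': [0.5128, 0.3231, 0.1046], 'tool_rot': [179.9892, 0.0765, 174.6677], 'force': [4.9665, -0.5283, -7.2293], 'grip_width': 0.3231, 'grasp_force': 59.7729}
wrist lever_knob [([0.5231, 0.3248, 0.1393], 0.85)]
wrist lever_hinge [([0.5221, 0.3241, 0.054], 0.65)]
-0.1 [257.1 261.7] -0.05 [257.2 270.5] 0 [257.2 279. ] 0.05 [257.2 287. ] 0.1 [257.2 294.5] 
prof 238 [61, 61, 61, 61, 61, 59, 63, 60, 62, 62, 63, 62, 61, 61, 62, 62, 60, 63, 62, 62, 65, 63, 64, 65, 63, 69, 14, 4, 5, 8, 6, 6, 8, 7, 8, 9, 9, 8, 8, 10, 10, 10, 10, 13, 13, 12, 13, 13, 16, 16, 16, 16, 14, 16, 15, 14, 16, 13, 12, 14, 15, 15, 16, 14, 14, 13, 14, 10, 2, 166, 187, 183, 182, 183, 183, 183, 182, 182, 182, 182, 183, 183, 182, 182, 182, 183, 182, 182, 181, 183]
```

```bash
python3 -m crank '[{"fingers":15,"travel":[0.003,0,0.001],"roll":0},{"fingers":15,"travel":[0.006,0,0.002],"roll":0},{"fingers":15,"travel":[0.009,0,0.004],"roll":0},{"fingers":15,"travel":[0.011,0,0.005],"roll":0},{"fingers":15,"travel":[0.011,0,0.006],"roll":0},{"fingers":15,"travel":[0.011,0,0.006],"roll":0},{"fingers":15,"travel":[0.011,0,0.006],"roll":0},{"fingers":15,"travel":[0.011,0,0.006],"roll":0},{"fingers":15,"travel":[0.011,0,0.006],"roll":0},{"fingers":15,"travel":[0.011,0,0.006],"roll":0}]'
cat >> h.py <<'E'
def cyl(p,q,H=np.array([.5207,.3232,.05])):
    y=np.radians(-5.2); ux=np.array([np.cos(y),np.sin(y),0]); K=H+ux*.09*np.sin(q)+[0,0,.09*np.cos(q)]
    r=[proj(p,K+.01*(np.cos(a)*ux+np.sin(a)*np.array([0,0,1])))[1] for a in np.linspace(0,6.28,60)]
    return round(min(r),1),round(max(r),1)
E
python3 -c "
from h import *
p=lever()
for q in (-.05,-.025,0,.025,.05): print(q,cyl(p,q))
g=p['pixels'].astype(int); m=((g[...,1]>90)&(g[...,0]<60)&(g[...,2]<90)).astype(np.uint8); m[:,:215]=0; m[:,300:]=0; m[:150]=0
n,_,s,c=cv2.connectedComponentsWithStats(m); print(s[1:,4],c[1:])
H=np.array([.5207,.3232,.08])
for d in(.0185,-.0185): print(proj(p,H+d*np.array([.0906,.996,0])))
"
```

```text
clock: 9.45
eef_pos: [0.5092, 0.3235, 0.1042]
tool_rot: [179.9, 0.2, 174.7]
force: [4.2, -2.9, 2.5]
grip_width: 0.326
grasp_force: 59.4
wrist lever_knob [([0.5224, 0.3246, 0.1402], 0.64)]
wrist lever_hinge [([0.5194, 0.3238, 0.0503], 0.65)]
-0.1 [257.  269.1] -0.05 [257.  277.9] 0 [257.  286.2] 0.05 [257. 294.] 0.1 [257.  301.4] 
prof 246 [60, 60, 61, 59, 60, 61, 61, 60, 60, 60, 59, 59, 60, 61, 60, 64, 62, 62, 62, 67, 22, 2, 5, 5, 6, 8, 7, 8, 8, 7, 8, 6, 10, 7, 10, 11, 11, 10, 10, 14, 15, 13, 16, 15, 17, 16, 15, 13, 13, 13, 15, 20, 20, 19, 18, 17, 16, 16, 14, 14, 14, 12, 4, 74, 179, 185, 183, 182, 183, 182, 183, 182, 182, 182, 182, 182, 183, 182, 182, 181, 183, 181, 182, 182, 181, 183, 182, 182, 181, 181]
-0.05 (np.float64(256.1), np.float64(300.3))
-0.025 (np.float64(260.3), np.float64(304.4))
0 (np.float64(264.5), np.float64(308.5))
0.025 (np.float64(268.6), np.float64(312.4))
0.05 (np.float64(272.5), np.float64(316.2))
[54 51] [[227.         230.5       ]
 [285.56862745 231.05882353]]
[285.89025233 229.96531425]
[227.53737441 230.169954  ]
```

The lever is at q ≈ +0.006: the knob spans rows 266–309, and the green marks match the prediction within 1 px. Release and rise.

```bash
python3 -m crank '[{"fingers":15,"travel":[-0.003,0,0],"roll":0},{"fingers":40,"travel":[-0.003,0,0],"roll":0},{"fingers":60,"travel":[-0.003,0,0],"roll":0},{"fingers":85,"travel":[-0.003,0,0],"roll":0},{"fingers":85,"travel":[-0.003,0,0],"roll":0},{"fingers":85,"travel":[-0.003,0,-0.06],"roll":0},{"fingers":85,"travel":[-0.003,0,-0.16],"roll":0},{"fingers":85,"travel":[-0.003,0,-0.28],"roll":0},{"fingers":85,"travel":[-0.003,0,-0.38],"roll":0},{"fingers":85,"travel":[-0.003,0,-0.4],"roll":0}]'
python3 -c "
from h import *
st();p=lever()
for q in (-.05,-.025,0,.025,.05): print(q,cyl(p,q))
g=p['pixels'].astype(int); m=((g[...,1]>90)&(g[...,0]<60)&(g[...,2]<90)).astype(np.uint8); m[:,:200]=0; m[:,320:]=0; m[:100]=0
n,_,s,c=cv2.connectedComponentsWithStats(m); print(s[1:,4],c[1:])
H=np.array([.5207,.3232,.08])
for d in(.0185,-.0185): print(proj(p,H+d*np.array([.0906,.996,0])))
go([.54,-.30,.27],180)
"
```

```text
clock: 10.6
eef_pos: [0.511, 0.3249, 0.268]
tool_rot: [179.7, 0.5, 174.7]
force: [-0.8, 0.6, -0.3]
grip_width: 0.998
grasp_force: 0.0
{'clock': 10.6, 'q': [25.8412, 16.5749, 75.9675, 0.0335, 86.8915, -58.8727], 'eef_pos': [0.511, 0.3249, 0.268], 'tool_rot': [179.6786, 0.4673, 174.7109], 'force': [-0.762, 0.58, -0.2626], 'grip_width': 0.9975, 'grasp_force': 0.0}
wrist lever_knob [([0.5229, 0.321, 0.1405], 0.95)]
wrist lever_hinge [([0.5237, 0.3249, 0.0525], 0.61)]
-0.1 [254.2 168.8] -0.05 [254.2 173.6] 0 [254.3 178.3] 0.05 [254.3 182.9] 0.1 [254.3 187.4] 
prof 138 [37, 33, 38, 36, 37, 33, 31, 39, 33, 32, 52, 72, 89, 101, 106, 107, 104, 105, 103, 105, 104, 103, 100, 101, 87, 76, 74, 79, 78, 77, 80, 44, 10, 4, 7, 9, 8, 10, 11, 13, 14, 15, 18, 19, 18, 18, 17, 14, 12, 9, 10, 5, 35, 95, 106, 93, 135, 155, 152, 153, 152, 152, 152, 152, 151, 152, 152, 150, 152, 153, 152, 151, 151, 152, 153, 151, 151, 152, 152, 151, 152, 151, 152, 152, 152, 152, 151, 152, 153, 151]
-0.05 (np.float64(162.7), np.float64(184.5))
-0.025 (np.float64(165.1), np.float64(186.9))
0 (np.float64(167.5), np.float64(189.2))
0.025 (np.float64(169.8), np.float64(191.5))
0.05 (np.float64(172.1), np.float64(193.7))
[15 15] [[237. 162.]
 [271. 162.]]
[271.24793133 161.79363748]
[237.26667873 161.92097372]
travel [-0.2222, -1.5447, -0.0205] roll -0.0147 dist mm 624
```

The lever still sits at q ≈ 0.01 after release. Now to the cover, at z ≈ 0.27 and turned to yaw 90.

```bash
python3 -m crank '[{"fingers":85,"travel":[-0.014,-0.1,0],"roll":0.023},{"fingers":85,"travel":[-0.03,-0.21,0],"roll":0.046},{"fingers":85,"travel":[-0.046,-0.32,0],"roll":0.069},{"fingers":85,"travel":[-0.062,-0.43,0],"roll":0.092},{"fingers":85,"travel":[-0.078,-0.54,0],"roll":0.115},{"fingers":85,"travel":[-0.094,-0.65,0],"roll":0.138},{"fingers":85,"travel":[-0.11,-0.76,0],"roll":0.161},{"fingers":85,"travel":[-0.125,-0.87,0],"roll":0.184},{"fingers":85,"travel":[-0.14,-0.97,0],"roll":0.207},{"fingers":85,"travel":[-0.144,-1.0,0],"roll":0.23}]'
python3 -c "
from h import *
go([.55,-.30,.25],90)"
```

```text
clock: 11.75
eef_pos: [0.5279, -0.0838, 0.2591]
tool_rot: [-179.7, 0.0, 91.3]
force: [-1.3, 0.1, 0.4]
grip_width: 0.997
grasp_force: 0.0
travel [-0.5417, 0.0428, 0.0226] roll 0.0037 dist mm 218
```

```bash
python3 - <<'E'
from h import *
cam('top'); p=cam('wrist','wb.png'); print(np.round(p['origin'],3))
for k in ('board_seat','catch_a'):
    print(k,[(np.round(x['location'],4).tolist(),round(x['confidence'],2)) for x in (robot.spot_point if k[0]=='b' else robot.spot_in)(k,p)[:3]])
for r in robot.masks_of('board_seat',p)[:1]:
    M=np.array(r['region']).astype(np.uint8);cc,_=cv2.findContours(M,0,1);cc=max(cc,key=cv2.contourArea)[:,0,:]
    w=np.array([px2plane(p,u,.022)[:2]*1000 for u in cc],np.float32);print(r['confidence'],cv2.minAreaRect(w),cc.min(0),cc.max(0))
E
python3 -m crank '[{"fingers":85,"travel":[-0.06,0.005,0],"roll":0.004},{"fingers":85,"travel":[-0.16,0.015,0],"roll":0.004},{"fingers":85,"travel":[-0.28,0.025,0.01],"roll":0.004},{"fingers":85,"travel":[-0.4,0.035,0.02],"roll":0.004},{"fingers":85,"travel":[-0.5,0.043,0.02],"roll":0.004},{"fingers":85,"travel":[-0.542,0.043,0.022],"roll":0.004},{"fingers":85,"travel":[-0.542,0.043,0.022],"roll":0.004},{"fingers":85,"travel":[-0.542,0.043,0.022],"roll":0.004},{"fingers":85,"travel":[-0.542,0.043,0.022],"roll":0.004},{"fingers":85,"travel":[-0.542,0.043,0.022],"roll":0.004}]'
python3 - <<'E'
from h import *
p=cam('wrist','wc.png'); st()
for k in ('cover_grip',):
    print(k,[(np.round(x['location'],4).tolist(),round(x['confidence'],2)) for x in robot.spot_point(k,p)[:3]])
hsv=cv2.cvtColor(p['pixels'],cv2.COLOR_RGB2HSV); m=cv2.inRange(hsv,(5,150,40),(20,255,255))
cc,_=cv2.findContours(m,0,1);cc=max(cc,key=cv2.contourArea)[:,0,:]
for z in (0.,.028): 
    w=np.array([px2plane(p,u,z)[:2]*1000 for u in cc],np.float32);print(cv2.minAreaRect(w),cc.min(0),cc.max(0))
a=cv2.imread('pics/wb.png');b=cv2.imread('pics/wc.png'); 
cv2.imwrite('pics/wbc.png',np.vstack([a[:300,56:456],b[:300,56:456]]) if 0 else np.hstack([a[20:384,56:456],b[20:384,56:456]]))
E
```

```text
[ 0.527 -0.001  0.43 ]
board_seat [([0.5197, 0.0239, 0.0214], 0.97)]
catch_a [([0.5408, -0.0383, 0.0476], 0.72)]
0.8 ((521.6732177734375, 20.14593505859375), (91.3085708618164, 149.43150329589844), 18.093229293823242) [195   0] [308 128]
clock: 13.0
eef_pos: [0.5538, -0.2944, 0.2539]
tool_rot: [180.0, -0.0, 90.6]
force: [0.2, 0.3, -1.0]
grip_width: 0.997
grasp_force: 0.0
{'clock': 13.05, 'q': [-34.382, 19.1288, 74.1595, 0.0247, 86.6886, -34.9504], 'eef_pos': [0.5538, -0.2947, 0.254], 'tool_rot': [179.9669, -0.007, 90.567], 'force': [0.2544, -0.1987, -0.4901], 'grip_width': 0.9971, 'grasp_force': 0.0}
cover_grip [([0.5528, -0.3171, 0.0472], 0.83)]
((550.773193359375, -318.6708984375), (124.82918548583984, 63.26466369628906), 89.16819763183594) [230 113] [280 207]
((550.9130249023438, -311.6145324707031), (116.59986114501953, 59.09395217895508), 89.1681900024414) [230 113] [280 207]
```

View pics/wbc.png

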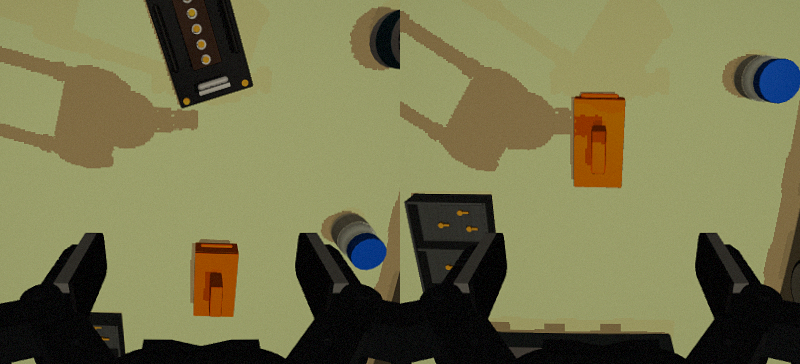

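The left panel shows the board end with its corners at about px (237,127) and (309,108). The right panel shows the cover at px 230–280 × 113–207, nearly square, with free room around it. I'll fit the cover outline to get its pose exactly.

```bash
cat >> h.py <<'E'
from scipy.optimize import minimize
def sil(p,pts,x,y,yaw,z0=0):
    c,s=np.cos(np.radians(yaw)),np.sin(np.radians(yaw))
    P=np.array([proj(p,[x+c*a-s*b,y+s*a+c*b,z0+h]) for a,b,h in pts],np.float32)
    return cv2.convexHull((P*16).astype(np.int32))
COVER=[(a,b,h) for a in(-.03,.03) for b in(-.055,.055) for h in(0,.028)]+[(a,b,.01) for a in(-.027,.027) for b in(-.06,.06)]+[(a,b,.062) for a in(-.008,.008) for b in(-.025,.025)]
def fit(p,m,pts,x0):
    def f(v):
        M=np.zeros(m.shape,np.uint8); cv2.fillConvexPoly(M,sil(p,pts,v[0]/1e3,v[1]/1e3,v[2]),255,cv2.LINE_AA,4)
        return np.abs(M.astype(float)-m).sum()/255
    best=min((minimize(f,np.array(x0)+d,method='Nelder-Mead',options=dict(initial_simplex=np.array(x0)+d+np.array([[0,0,0],[4,0,0],[0,4,0],[0,0,3]]))) for d in ([0,0,0],[-3,2,1],[2,-3,-2])),key=lambda r:r.fun)
    print('fit',best.x.round(2),'err px',best.fun.round(1),'of',(m>0).sum()); return best.x
E
python3 - <<'E'
from h import *
for n in ('wrist','top'):
    p=cam(n); hsv=cv2.cvtColor(p['pixels'],cv2.COLOR_RGB2HSV); m=cv2.inRange(hsv,(4,130,25),(22,255,255))
    k,l,s,_=cv2.connectedComponentsWithStats(m); 
    u=proj(p,[.551,-.317,.03]); j=l[int(u[1]),int(u[0])]; m=((l==j)*255).astype(np.uint8)
    m=cv2.morphologyEx(m,cv2.MORPH_CLOSE,np.ones((5,5)))
    v=fit(p,m,COVER,[551,-317,-.8])
st(); go([.551,-.317,.12],89.2)
E
```

```text
fit [ 5.5058e+02 -3.1517e+02 -3.6000e-01] err px 231.4 of 4653
fit [ 550.6  -317.28    1.99] err px 89.6 of 823
{'clock': 13.2, 'q': [-34.4413, 19.1629, 74.1315, 0.0122, 86.6808, -34.9479], 'eef_pos': [0.5538, -0.2955, 0.2538], 'tool_rot': [179.9728, 0.0042, 90.5059], 'force': [0.2066, 0.0691, -0.1409], 'grip_width': 0.9974, 'grasp_force': 0.0}
travel [-0.0537, -0.0075, 0.3345] roll 0.0036 dist mm 136
```

Cover pose is about (0.5506, −0.316), yaw ≈ −0.5°. Next I descend with the fingers at 40 mm so the tips come down over the roof, then feel for contact, because the pad tips turned out to sit well behind the reported TCP.

```bash
python3 -m crank '[{"fingers":40,"travel":[-0.03,-0.005,0.05],"roll":0.003},{"fingers":40,"travel":[-0.051,-0.008,0.15],"roll":0.003},{"fingers":40,"travel":[-0.051,-0.008,0.25],"roll":0.003},{"fingers":40,"travel":[-0.051,-0.008,0.35],"roll":0.003},{"fingers":40,"travel":[-0.051,-0.008,0.43],"roll":0.003},{"fingers":40,"travel":[-0.051,-0.008,0.49],"roll":0.003},{"fingers":40,"travel":[-0.051,-0.008,0.53],"roll":0.003},{"fingers":40,"travel":[-0.051,-0.008,0.55],"roll":0.003},{"fingers":40,"travel":[-0.051,-0.008,0.55],"roll":0.003},{"fingers":40,"travel":[-0.051,-0.008,0.55],"roll":0.003}]'
python3 - <<'E'
from h import *
st(); p=cam('wrist','wd.png')
s=robot.state(); M=R.from_euler('xyz',s['tool_rot'],degrees=True).as_matrix(); T=np.array(s['eef_pos'])
for h in (0,.01,.02,.03,.05,.07): print(h,[proj(p,T+M@np.array([.011,w,-h])).round(0).tolist() for w in (-.02,.02)])
g=p['pixels']; print('cols at rows (grey pad edge search)')
m=(np.abs(g.astype(int)-g.mean(2,keepdims=True)).max(2)<14)&(g.mean(2)>55)&(g.mean(2)<150)
m=m.astype(np.uint8); m[:180]=0
k,l,ss,_=cv2.connectedComponentsWithStats(m)
print([r.tolist() for r in ss[1:] if r[4]>120])
E
```

```text
clock: 14.2
eef_pos: [0.5512, -0.3171, 0.0343]
tool_rot: [179.9, 0.0, 89.4]
force: [0.2, -0.7, -0.8]
grip_width: 0.463
grasp_force: 0.0
{'clock': 14.2, 'q': [-36.1771, 28.2395, 91.9544, 0.0061, 59.721, -35.5512], 'eef_pos': [0.5512, -0.3171, 0.0343], 'tool_rot': [179.9277, 0.0452, 89.371], 'force': [0.2235, -0.6559, -0.8431], 'grip_width': 0.4625, 'grasp_force': 0.0}
0 [[221.0, 213.0], [294.0, 213.0]]
0.01 [[219.0, 221.0], [296.0, 221.0]]
0.02 [[217.0, 229.0], [299.0, 229.0]]
0.03 [[214.0, 239.0], [301.0, 239.0]]
0.05 [[208.0, 261.0], [307.0, 261.0]]
0.07 [[201.0, 291.0], [315.0, 291.0]]
cols at rows (grey pad edge search)
[]
```

```bash
python3 -m crank '[{"fingers":40,"travel":[0,0,0.01],"roll":0},{"fingers":40,"travel":[0,0,0.02],"roll":0},{"fingers":40,"travel":[0,0,0.03],"roll":0},{"fingers":40,"travel":[0,0,0.035],"roll":0},{"fingers":40,"travel":[0,0,0.035],"roll":0},{"fingers":40,"travel":[0,0,0.035],"roll":0},{"fingers":40,"travel":[0,0,0.035],"roll":0},{"fingers":40,"travel":[0,0,0.035],"roll":0},{"fingers":40,"travel":[0,0,0.035],"roll":0},{"fingers":40,"travel":[0,0,0.035],"roll":0}]'
python3 - <<'E'
from h import *
p=cam('wrist','we.png'); g=cv2.cvtColor(p['pixels'],cv2.COLOR_RGB2BGR)
cv2.imwrite('pics/wez.png',cv2.resize(cv2.convertScaleAbs(g[130:340,150:370],alpha=1.6,beta=15),None,fx=2.8,fy=2.8,interpolation=cv2.INTER_CUBIC))
E
```

```text
clock: 15.25
eef_pos: [0.5506, -0.3167, 0.0195]
tool_rot: [180.0, -0.0, 89.4]
force: [-0.4, -0.2, -0.0]
grip_width: 0.464
grasp_force: 0.0
```

View pics/wez.png

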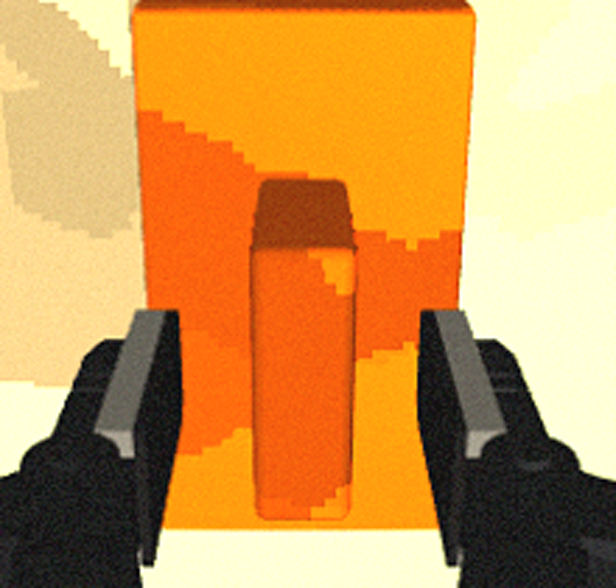

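The picture shows the fin at crop rows 248–518, centred between the pads. The pad tips project about 31 mm behind the TCP, at z ≈ 0.050. I lower another 16 mm and close on the fin.

```bash
python3 -m crank '[{"fingers":40,"travel":[0,0,0.012],"roll":0},{"fingers":40,"travel":[0,0,0.024],"roll":0},{"fingers":40,"travel":[0,0,0.034],"roll":0},{"fingers":40,"travel":[0,0,0.04],"roll":0},{"fingers":40,"travel":[0,0,0.04],"roll":0},{"fingers":5,"travel":[0,0,0.04],"roll":0},{"fingers":5,"travel":[0,0,0.04],"roll":0},{"fingers":5,"travel":[0,0,0.04],"roll":0},{"fingers":5,"travel":[0,0,0.04],"roll":0},{"fingers":5,"travel":[0,0,0.04],"roll":0}]'
```

```text
clock: 16.3
eef_pos: [0.5509, -0.3168, 0.0036]
tool_rot: [180.0, 0.0, 89.4]
force: [0.6, 0.5, 0.3]
grip_width: 0.175
grasp_force: 59.9
```

Fin gripped: 15 mm opening, 60 N. Lift it and carry it high beside the board for a measuring view.

```bash
python3 -m crank '[{"fingers":5,"travel":[0,0,-0.04],"roll":0},{"fingers":5,"travel":[0,0,-0.13],"roll":0},{"fingers":5,"travel":[0,0,-0.24],"roll":0},{"fingers":5,"travel":[0.07,-0.01,-0.34],"roll":-0.01},{"fingers":5,"travel":[0.16,-0.02,-0.42],"roll":-0.02},{"fingers":5,"travel":[0.25,-0.03,-0.5],"roll":-0.03},{"fingers":5,"travel":[0.35,-0.04,-0.57],"roll":-0.04},{"fingers":5,"travel":[0.44,-0.05,-0.65],"roll":-0.05},{"fingers":5,"travel":[0.53,-0.06,-0.73],"roll":-0.052},{"fingers":5,"travel":[0.6,-0.06,-0.8],"roll":-0.052}]'
python3 - <<'E'
from h import *
cam('top');cam('top'); p=cam('wrist','wf.png'); st(); print(np.round(p['origin'],4).tolist())
import pickle; pickle.dump(p,open('wf.pkl','wb'))
for k in ('board_seat','cover_grip'):
    print(k,[(np.round(x['location'],4).tolist(),round(x['confidence'],2)) for x in robot.spot_point(k,p)[:3]])
print([(np.round(x['location'],4).tolist(),round(x['confidence'],2)) for x in robot.spot_in('catch_a',p)[:4]])
c=[proj(p,X).round(0).tolist() for X in [(.52,.025,.022),(.495,.101,.022),(.545,-.051,.022)]]; print(c)
for r in robot.masks_of('board_seat',p)[:2]:
    M=np.array(r['region']).astype(np.uint8);cc,_=cv2.findContours(M,0,1);cc=max(cc,key=cv2.contourArea)[:,0,:]
    w=np.array([px2plane(p,u,.022)[:2]*1000 for u in cc],np.float32);print(r['confidence'],cv2.minAreaRect(w),cc.min(0),cc.max(0))
hsv=cv2.cvtColor(p['pixels'],cv2.COLOR_RGB2HSV); m=cv2.inRange(hsv,(4,130,25),(22,255,255)); m[:150]=0
k,l,s,_=cv2.connectedComponentsWithStats(m); print(s[1:][s[1:,4]>200].tolist())
E
```

```text
clock: 17.3
eef_pos: [0.528, -0.0743, 0.3252]
tool_rot: [180.0, -0.0, 108.1]
force: [0.5, -0.1, -1.2]
grip_width: 0.175
grasp_force: 59.7
{'clock': 17.45, 'q': [-15.5346, 9.6174, 77.4558, -0.0068, 92.6776, -33.7876], 'eef_pos': [0.5297, -0.0753, 0.3255], 'tool_rot': [179.7967, 0.1442, 108.2524], 'force': [-0.8599, 0.5098, -1.3102], 'grip_width': 0.1763, 'grasp_force': 59.8141}
[0.5032, 0.0052, 0.4986]
board_seat [([0.5217, 0.0267, 0.0205], 0.71)]
cover_grip [([0.5322, -0.0749, 0.3709], 0.95), ([0.762, 0.0249, 0.0489], 0.43)]
[([0.5003, 0.0851, 0.0477], 0.76), ([0.5387, -0.0371, 0.0476], 0.54)]
[[271.0, 64.0], [272.0, -2.0], [270.0, 124.0]]
0.63 ((519.3098754882812, 25.11090850830078), (90.60263061523438, 156.27088928222656), 18.30486488342285) [236   0] [305 122]
[[190, 150, 135, 191, 16982]]
```

Run:
```python
from h import *
import pickle; p=pickle.load(open('wf.pkl','rb'))
g=p['pixels']; hsv=cv2.cvtColor(g,cv2.COLOR_RGB2HSV)
roi=np.zeros(g.shape[:2],np.uint8); roi[0:128,225:315]=1
yaw=np.radians(18.1); ux=np.array([np.cos(yaw),np.sin(yaw)]); uy=np.array([-ux[1],ux[0]]); C=np.array([.5195,.0255])
for name,m in (('gold',cv2.inRange(hsv,(12,110,90),(30,255,255))),('chrome',cv2.inRange(hsv,(0,0,120),(180,45,255)))):
    m=m*roi; k,l,s,c=cv2.connectedComponentsWithStats(m)
    for i in range(1,k):
        if s[i,4]>=4:
            X=px2plane(p,c[i],.024 if name=='gold' else .045)[:2]; d=X-C
            print(name,s[i,4],c[i].round(1),(X*1000).round(1),'rel',round(d@ux*1e3,1),round(d@uy*1e3,1))
```

```text
gold 152 [235.5  36.1] [465.1  42.9] rel -46.3 33.4
gold 40 [242.8   3.1] [462.1  83.8] rel -36.5 73.2
gold 37 [299.1   3.3] [530.2 106.4] rel 35.3 73.6
gold 28 [271.3  34.3] [508.7  59.6] rel 0.3 35.8
gold 27 [271.1  48.5] [514.1  43. ] rel 0.3 18.3
gold 24 [271.   62.3] [519.6  26.5] rel 0.4 0.9
gold 22 [270.9  75.9] [525.2   9.9] rel 0.6 -16.5
gold 156 [226.9 105. ] [480.4 -45.2] rel -59.1 -55.1
gold 75 [236.5  97.5] [489.8 -31.6] rel -45.9 -45.0
gold 26 [270.6  89.2] [530.4  -6.5] rel 0.4 -33.8
gold 31 [244.3 117.7] [508.3 -54.3] rel -35.5 -72.4
gold 28 [296.  117.7] [576.3 -31.7] rel 36.3 -72.0
gold 178 [262.3 126.3] [535.8 -57.7] rel -10.4 -84.2
chrome 118 [272.3   4.5] [498.4  90.1] rel 0.0 67.9
chrome 140 [271.4  10.7] [499.7  83.1] rel -0.9 60.9
chrome 25 [271.2  35.5] [508.7  55.8] rel -0.8 32.2
chrome 19 [270.3  49.5] [513.1  39.8] rel -1.6 15.6
chrome 22 [270.4  62.5] [518.2  25. ] rel -1.4 -0.0
chrome 10 [270.8  73. ] [522.9  13.1] rel -0.6 -12.9
chrome 5 [268.2  77.8] [521.7   6.4] rel -3.9 -18.8
chrome 13 [272.2  87.4] [530.5  -3.2] rel 1.5 -30.7
chrome 6 [268.8  91.8] [528.1  -9.9] rel -2.8 -36.3
chrome 120 [271. 110.] [538.4 -31. ] rel 0.4 -59.6
chrome 108 [271.  115.5] [540.7 -37.8] rel 0.5 -66.8
```

Run:
```python
from h import *
import pickle; p=pickle.load(open('wf.pkl','rb'))
rot=lambda r:R.from_euler('xyz',r,degrees=True).as_matrix()
T0=np.array([.5297,-.0753,.3255]);M0=rot([180,0,108.25])
off=M0.T@(np.array(p['origin'])-T0); A=M0.T@att(p); print('cam off',off.round(4))
# picture 'we': TCP pose
M1=rot([180,0,89.4]);T1=np.array([.5506,-.3167,.0195])
q=dict(p); q['origin']=T1+M1@off; q['attitude']=M1@A
for nm,u,z in (('fin top +y',(150+303/2.8,130+248/2.8),.062),('fin top -y',(150+303/2.8,130+519/2.8),.062),('fin base +y',(150+303/2.8,130+180/2.8),.028),('L',(150+253/2.8,130+350/2.8),.062),('R',(150+355/2.8,130+350/2.8),.062),('roof L',(150+135/2.8,130+20/2.8),.028),('roof R',(150+473/2.8,130+20/2.8),.028),('roof -y',(150+300/2.8,130+527/2.8),.028)): print(nm,(px2plane(q,u,z)*1000).round(1))
# now: fin/cover edges in wf at TCP pose -> check cover rel tool
st(); go([.5194,.0262,.15],108.45)
```

```text
cam off [ 8.480e-02  1.000e-04 -1.731e-01]
fin top +y [ 552.5 -289.8   62. ]
fin top -y [ 552.1 -339.7   62. ]
fin base +y [ 552.9 -291.2   28. ]
L [ 544.6 -307.1   62. ]
R [ 560.5 -307.3   62. ]
roof L [ 523.8 -261.2   28. ]
roof R [ 582.9 -261.8   28. ]
roof -y [ 551.6 -369.9   28. ]
{'clock': 17.65, 'q': [-15.7683, 9.8463, 77.7087, -0.0324, 92.6489, -33.7816], 'eef_pos': [0.5284, -0.0773, 0.3215], 'tool_rot': [-179.8125, -0.0864, 108.0118], 'force': [0.7065, 0.7638, -1.4792], 'grip_width': 0.1768, 'grasp_force': 59.8131}
travel [0.2525, 0.0599, 0.4291] roll -0.0012 dist mm 201
```

Run:
```python
from h import *
import pickle
for _ in range(8): cam('top')
st(); p=cam('wrist','wg.png'); st(); pickle.dump(p,open('wg.pkl','wb'))
s=robot.state(); rot=lambda r:R.from_euler('xyz',r,degrees=True).as_matrix()
T0=np.array(s['eef_pos']);M0=rot(s['tool_rot']); off=M0.T@(np.array(p['origin'])-T0); A=M0.T@att(p); print('cam off',off.round(4))
M1=rot([180,0,89.4]);T1=np.array([.5506,-.3167,.0195]); q=dict(p); q['origin']=T1+M1@off; q['attitude']=M1@A
for nm,u,z in (('fin top +y',(150+303/2.8,130+248/2.8),.062),('fin top -y',(150+303/2.8,130+519/2.8),.062),('L',(150+253/2.8,130+350/2.8),.062),('R',(150+355/2.8,130+350/2.8),.062),('roof L',(150+135/2.8,130+20/2.8),.028),('roof R',(150+473/2.8,130+20/2.8),.028),('roof -y',(150+300/2.8,130+527/2.8),.028)): print(nm,(px2plane(q,u,z)*1000).round(1))
hsv=cv2.cvtColor(p['pixels'],cv2.COLOR_RGB2HSV)
yaw=np.radians(18.45); ux=np.array([np.cos(yaw),np.sin(yaw)]); uy=np.array([-ux[1],ux[0]]); C=np.array([.5194,.0262])
m=cv2.inRange(hsv,(12,110,90),(30,255,255)); k,l,s,c=cv2.connectedComponentsWithStats(m)
for i in range(1,k):
    X=px2plane(p,c[i],.024)[:2]; d=X-C
    if 12<s[i,4]<60 and abs(d@ux)<.042 and abs(d@uy)<.08: print(s[i,4],c[i].round(1),'rel',round(d@ux*1e3,1),round(d@uy*1e3,1))
```

```text
{'clock': 18.05, 'q': [-15.7163, 9.7838, 77.5686, 0.0034, 92.679, -33.7711], 'eef_pos': [0.5292, -0.0768, 0.3232], 'tool_rot': [-179.9758, -0.0203, 108.055], 'force': [-0.8893, -0.0552, -1.1326], 'grip_width': 0.1754, 'grasp_force': 59.8144}
{'clock': 18.1, 'q': [-15.7016, 9.7762, 77.5613, 0.006, 92.6799, -33.772], 'eef_pos': [0.5293, -0.0767, 0.3233], 'tool_rot': [-179.9889, -0.0147, 108.0707], 'force': [0.4342, -0.7178, -1.8125], 'grip_width': 0.1787, 'grasp_force': 59.814}
cam off [ 8.260e-02  1.000e-04 -1.706e-01]
fin top +y [ 551.5 -290.4   62. ]
fin top -y [ 551.  -339.2   62. ]
L [ 543.7 -307.3   62. ]
R [ 559.3 -307.5   62. ]
roof L [ 522.9 -262.4   28. ]
roof R [ 581.1 -263.    28. ]
roof -y [ 550.2 -369.1   28. ]
29 [246.    1.7] rel -35.9 71.8
26 [302.9   1.5] rel 35.8 71.8
28 [274.8  31.8] rel 0.5 35.7
27 [274.7  46.4] rel 0.6 17.8
28 [274.5  60.3] rel 0.4 0.5
26 [274.5  74. ] rel 0.5 -16.8
29 [274.3  87.6] rel 0.3 -34.3
33 [247.6 116.8] rel -36.0 -72.8
28 [300.  116.6] rel 35.9 -73.0
```

The board centre is (0.5194, 0.0262) with yaw 18.45°. The screws are symmetric to within 0.5 mm. The cover centre sits 1.4 mm along tool x from the TCP, so the target TCP is (0.5194, 0.0247) at yaw 108.45, and the home TCP z is about 0.0256.

```bash
python3 -c "
from h import *
go([.5194,.0247,.10],108.45)"
```

```text
travel [0.2484, 0.0553, 0.5583] roll -0.0011 dist mm 245
```

```bash
python3 -m crank '[{"fingers":5,"travel":[0.05,0.011,0.05],"roll":-0.001},{"fingers":5,"travel":[0.1,0.022,0.13],"roll":-0.001},{"fingers":5,"travel":[0.15,0.033,0.22],"roll":-0.001},{"fingers":5,"travel":[0.2,0.044,0.31],"roll":-0.001},{"fingers":5,"travel":[0.23,0.052,0.39],"roll":-0.001},{"fingers":5,"travel":[0.248,0.055,0.46],"roll":-0.001},{"fingers":5,"travel":[0.248,0.055,0.52],"roll":-0.001},{"fingers":5,"travel":[0.248,0.055,0.558],"roll":-0.001},{"fingers":5,"travel":[0.248,0.055,0.558],"roll":-0.001},{"fingers":5,"travel":[0.248,0.055,0.558],"roll":-0.001}]'
python3 - <<'E'
from h import *
for _ in range(8): cam('top')
st(); go([.5194,.0247,.05],108.45)
for n in ('top','scene','wrist'):
    p=cam(n)
    for k in ('cover_grip','board_seat'): print(n,k,[(np.round(x['location'],4).tolist(),round(x['confidence'],2)) for x in robot.spot_point(k,p)[:2]])
E
```

```text
clock: 19.1
eef_pos: [0.5198, 0.0246, 0.1006]
tool_rot: [180.0, 0.0, 108.4]
force: [0.3, 0.4, -0.7]
grip_width: 0.173
grasp_force: 59.7
{'clock': 19.5, 'q': [-4.9579, 15.6838, 101.9699, 0.0053, 62.2816, -23.4043], 'eef_pos': [0.5197, 0.0246, 0.1008], 'tool_rot': [179.9387, 0.0214, 108.4439], 'force': [0.0212, -0.4598, -0.9995], 'grip_width': 0.1797, 'grasp_force': 59.6667}
travel [0.0005, -0.0008, 0.127] roll -0.0 dist mm 51
top cover_grip [([0.7091, 0.3579, 0.0196], 0.75)]
top board_seat []
scene cover_grip []
scene board_seat [([0.5183, 0.0255, 0.0201], 0.72)]
wrist cover_grip [([0.5189, 0.0252, 0.1414], 0.92)]
wrist board_seat []
```

```bash
python3 -m crank '[{"fingers":5,"travel":[0.0,0,0.02],"roll":0},{"fingers":5,"travel":[0,0,0.05],"roll":0},{"fingers":5,"travel":[0,0,0.08],"roll":0},{"fingers":5,"travel":[0,0,0.1],"roll":0},{"fingers":5,"travel":[0,0,0.12],"roll":0},{"fingers":5,"travel":[0,0,0.13],"roll":0},{"fingers":5,"travel":[0,0,0.14],"roll":0},{"fingers":5,"travel":[0,0,0.145],"roll":0},{"fingers":5,"travel":[0,0,0.145],"roll":0},{"fingers":5,"travel":[0,0,0.145],"roll":0}]'
python3 - <<'E'
from h import *
st(); p=cam('wrist')
s=robot.state(); M=R.from_euler('xyz',s['tool_rot'],degrees=True).as_matrix()
hsv=cv2.cvtColor(p['pixels'],cv2.COLOR_RGB2HSV)
C=np.array([.5194,.0262]); y=np.radians(18.45); ux=np.array([np.cos(y),np.sin(y)]); uy=np.array([-ux[1],ux[0]])
for nm,m,z in (('gold',cv2.inRange(hsv,(12,110,90),(30,255,255)),.024),('chrome',cv2.inRange(hsv,(0,0,100),(180,45,255)),.05)):
    k,l,ss,c=cv2.connectedComponentsWithStats(m)
    for i in range(1,k):
        d=px2plane(p,c[i],z)[:2]-C
        if ss[i,4]>25 and abs(d@ux)<.045 and .03<d@uy<.085: print(nm,ss[i].tolist(),'rel',round(d@ux*1e3,1),round(d@uy*1e3,1))
o=cv2.inRange(hsv,(4,130,25),(22,255,255)); k,l,ss,_=cv2.connectedComponentsWithStats(o); b=ss[1:][ss[1:,4].argmax()]; print('orange',b.tolist())
# roof +y edge corners expected z = rim+.028
zr=s['eef_pos'][2]-.0036+.028
j=1+ss[1:,4].argmax()
for row in range(b[1],b[1]+60,6):
    cc=np.where(l[row]==j)[0]; e=[px2plane(p,(v,row),zr)[:2]-C for v in(cc.min(),cc.max()+1)]; print(row,cc.min(),cc.max(),[(round(d@ux*1e3,1),round(d@uy*1e3,1)) for d in e])
E
```

```text
clock: 20.95
eef_pos: [0.5196, 0.0247, 0.0425]
tool_rot: [180.0, 0.0, 108.4]
force: [0.0, -0.7, -1.6]
grip_width: 0.174
grasp_force: 59.7
{'clock': 20.95, 'q': [-4.9518, 19.3699, 106.3802, 0.0045, 54.2127, -23.4043], 'eef_pos': [0.5196, 0.0247, 0.0425], 'tool_rot': [179.9643, 0.0115, 108.4498], 'force': [0.0467, -0.6656, -1.5908], 'grip_width': 0.1741, 'grasp_force': 59.6682}
gold [184, 84, 15, 16, 185] rel -35.7 72.9
gold [316, 84, 16, 16, 191] rel 36.0 72.8
gold [212, 124, 91, 9, 622] rel -0.3 52.7
chrome [220, 104, 76, 18, 1308] rel 0.1 64.2
orange [189, 122, 136, 219, 20407]
122 214 300 [(np.float64(-18.5), np.float64(61.9)), (np.float64(18.8), np.float64(61.9))]
128 210 304 [(np.float64(-20.3), np.float64(59.4)), (np.float64(20.6), np.float64(59.3))]
134 194 320 [(np.float64(-27.4), np.float64(56.8)), (np.float64(27.7), np.float64(56.8))]
140 189 324 [(np.float64(-29.8), np.float64(54.2)), (np.float64(29.6), np.float64(54.1))]
146 189 324 [(np.float64(-29.9), np.float64(51.5)), (np.float64(29.7), np.float64(51.5))]
152 190 324 [(np.float64(-29.6), np.float64(48.8)), (np.float64(29.9), np.float64(48.8))]
158 190 323 [(np.float64(-29.8), np.float64(46.1)), (np.float64(29.6), np.float64(46.1))]
164 190 323 [(np.float64(-30.0), np.float64(43.4)), (np.float64(29.8), np.float64(43.3))]
170 191 323 [(np.float64(-29.7), np.float64(40.6)), (np.float64(30.0), np.float64(40.6))]
176 191 322 [(np.float64(-29.9), np.float64(37.8)), (np.float64(29.7), np.float64(37.8))]
```

The alignment is within about 0.3 mm: the roof edges are at ±29.8 mm in board axes, with the catch and screws centred. Pressing down now.

```bash
python3 -m crank '[{"fingers":5,"travel":[0,0,0.004],"roll":0},{"fingers":5,"travel":[0,0,0.008],"roll":0},{"fingers":5,"travel":[0,0,0.012],"roll":0},{"fingers":5,"travel":[0,0,0.016],"roll":0},{"fingers":5,"travel":[0,0,0.02],"roll":0},{"fingers":5,"travel":[0,0,0.024],"roll":0},{"fingers":5,"travel":[0,0,0.028],"roll":0},{"fingers":5,"travel":[0,0,0.032],"roll":0},{"fingers":5,"travel":[0,0,0.036],"roll":0},{"fingers":5,"travel":[0,0,0.036],"roll":0}]'
python3 -c "
from h import *
cam('top');st();cam('top');st()"
```

```text
clock: 22.0
eef_pos: [0.5186, 0.0245, 0.0272]
tool_rot: [-179.9, -0.0, 108.5]
force: [-0.7, -1.0, -0.7]
grip_width: 0.177
grasp_force: 59.5
{'clock': 22.05, 'q': [-4.9619, 20.4434, 107.4243, -0.0166, 52.2071, -23.4031], 'eef_pos': [0.5188, 0.0245, 0.0274], 'tool_rot': [-179.9261, -0.0177, 108.4514], 'force': [0.4123, -0.2078, -0.6274], 'grip_width': 0.1722, 'grasp_force': 59.4796}
{'clock': 22.1, 'q': [-4.9616, 20.4339, 107.4085, -0.0104, 52.2062, -23.4023], 'eef_pos': [0.5191, 0.0245, 0.0275], 'tool_rot': [-179.9521, -0.0118, 108.4471], 'force': [-0.2432, 0.2392, -0.5101], 'grip_width': 0.175, 'grasp_force': 59.4798}
```

```bash
python3 -m crank '[{"fingers":5,"travel":[0,0,0.002],"roll":0},{"fingers":5,"travel":[0,0,0.004],"roll":0},{"fingers":5,"travel":[0,0,0.006],"roll":0},{"fingers":5,"travel":[0,0,0.008],"roll":0},{"fingers":5,"travel":[0,0,0.008],"roll":0},{"fingers":5,"travel":[0,0,0.008],"roll":0},{"fingers":5,"travel":[0,0,0.008],"roll":0},{"fingers":5,"travel":[0,0,0.008],"roll":0},{"fingers":5,"travel":[0,0,0.008],"roll":0},{"fingers":5,"travel":[0,0,0.008],"roll":0}]'
python3 -c "
from h import *
cam('top');st();cam('top');st()"
```

```text
clock: 23.1
eef_pos: [0.5195, 0.0247, 0.0255]
tool_rot: [180.0, 0.0, 108.5]
force: [-1.5, -0.3, 5.3]
grip_width: 0.172
grasp_force: 60.7
{'clock': 23.15, 'q': [-4.9496, 20.5692, 107.5547, 0.0001, 51.8444, -23.4019], 'eef_pos': [0.5195, 0.0247, 0.0256], 'tool_rot': [179.9709, 0.0125, 108.4522], 'force': [-1.6956, -0.781, 4.2525], 'grip_width': 0.1753, 'grasp_force': 60.6799}
{'clock': 23.2, 'q': [-4.9498, 20.5688, 107.556, -0.0029, 51.843, -23.4018], 'eef_pos': [0.5195, 0.0247, 0.0256], 'tool_rot': [179.9713, 0.0149, 108.4538], 'force': [-2.5874, -0.3401, 5.4175], 'grip_width': 0.1812, 'grasp_force': 60.6798}
```

Contact came at TCP z = 0.0256, exactly the predicted home height, with 5 N. I add a little more press.

```bash
python3 -m crank '[{"fingers":5,"travel":[0,0,0.001],"roll":0},{"fingers":5,"travel":[0,0,0.002],"roll":0},{"fingers":5,"travel":[0,0,0.003],"roll":0},{"fingers":5,"travel":[0,0,0.003],"roll":0},{"fingers":5,"travel":[0,0,0.003],"roll":0},{"fingers":5,"travel":[0,0,0.003],"roll":0},{"fingers":5,"travel":[0,0,0.003],"roll":0},{"fingers":5,"travel":[0,0,0.003],"roll":0},{"fingers":5,"travel":[0,0,0.003],"roll":0},{"fingers":5,"travel":[0,0,0.003],"roll":0}]'
python3 - <<'E'
from h import *
f=[]
for _ in range(6): p=cam('wrist'); f.append(robot.state()['force'])
print(np.mean(f,0).round(2)); st()
for n in ('scene','top','wrist'):
    p=cam(n)
    for k in ('lever_knob','lever_hinge','cover_grip','canister_mid','socket_mid','jar_mid'): print(n,k,[(np.round(x['location'],4).tolist(),round(x['confidence'],2)) for x in robot.spot_point(k,p)[:1]])
hsv=cv2.cvtColor(p['pixels'],cv2.COLOR_RGB2HSV); C=np.array([.5194,.0262]); y=np.radians(18.45); ux=np.array([np.cos(y),np.sin(y)]); uy=np.array([-ux[1],ux[0]])
m=cv2.inRange(hsv,(0,0,100),(180,45,255)); k,l,ss,c=cv2.connectedComponentsWithStats(m)
for i in range(1,k):
    d=px2plane(p,c[i],.05)[:2]-C
    if ss[i,4]>60 and abs(d@ux)<.045 and .03<d@uy<.095: print('catch',ss[i].tolist(),round(d@ux*1e3,1),round(d@uy*1e3,1))
E
```

```text
clock: 24.2
eef_pos: [0.5196, 0.0246, 0.0255]
tool_rot: [179.9, 0.0, 108.5]
force: [-3.1, 1.0, 14.4]
grip_width: 0.175
grasp_force: 61.9
[-3.68  0.43 13.85]
{'clock': 24.5, 'q': [-4.9482, 20.5607, 107.578, -0.0068, 51.8017, -23.4031], 'eef_pos': [0.5195, 0.0246, 0.0255], 'tool_rot': [179.9474, 0.0286, 108.459], 'force': [-3.2999, -0.0441, 13.6466], 'grip_width': 0.1778, 'grasp_force': 61.9225}
scene lever_knob [([0.5233, 0.322, 0.142], 0.73)]
scene lever_hinge [([0.5241, 0.3198, 0.0488], 0.69)]
scene cover_grip [([0.5182, 0.0233, 0.0669], 0.92)]
scene canister_mid [([0.7662, 0.0264, 0.0485], 0.7)]
scene socket_mid [([0.7365, 0.2663, 0.0197], 0.7)]
scene jar_mid [([0.7411, -0.2345, 0.0349], 0.81)]
top lever_knob [([0.5243, 0.3232, 0.1382], 0.55)]
top lever_hinge [([0.5225, 0.3215, 0.0506], 0.94)]
top cover_grip []
top canister_mid [([0.7627, 0.0208, 0.0467], 0.59)]
top socket_mid [([0.7358, 0.266, 0.0225], 0.66)]
top jar_mid [([0.7392, -0.2343, 0.034], 0.82)]
wrist lever_knob []
wrist lever_hinge []
wrist cover_grip [([0.5194, 0.0247, 0.0674], 0.6)]
wrist canister_mid []
wrist socket_mid []
wrist jar_mid []
catch [216, 106, 85, 24, 1832] 0.1 63.8
```

Fully home: the grip point is at z ≈ 0.067, the catch is back at its rest place, and the lever and bystanders have not moved. The push is 14 N, so I ease it to about 10 N.

```bash
python3 -m crank '[{"fingers":5,"travel":[0,0,-0.0005],"roll":0},{"fingers":5,"travel":[0,0,-0.001],"roll":0},{"fingers":5,"travel":[0,0,-0.0012],"roll":0},{"fingers":5,"travel":[0,0,-0.0012],"roll":0},{"fingers":5,"travel":[0,0,-0.0012],"roll":0},{"fingers":5,"travel":[0,0,-0.0012],"roll":0},{"fingers":5,"travel":[0,0,-0.0012],"roll":0},{"fingers":5,"travel":[0,0,-0.0012],"roll":0},{"fingers":5,"travel":[0,0,-0.0012],"roll":0},{"fingers":5,"travel":[0,0,-0.0012],"roll":0}]'
python3 - <<'E'
from h import *
f=[]
for _ in range(8): cam('top'); f.append(robot.state()['force'])
f=np.mean(f,0); print(f.round(2)); st()
if 9<f[2]<12.5: print(robot.job_done())
E
```

```text
clock: 26.55
eef_pos: [0.5195, 0.0246, 0.0255]
tool_rot: [180.0, 0.0, 108.5]
force: [-2.2, 0.1, 10.7]
grip_width: 0.178
grasp_force: 61.5
[-2.49  0.14 10.48]
{'clock': 26.95, 'q': [-4.9501, 20.565, 107.5692, -0.0041, 51.8174, -23.4035], 'eef_pos': [0.5195, 0.0246, 0.0255], 'tool_rot': [179.9568, 0.0222, 108.4559], 'force': [-2.6333, 0.4769, 11.2955], 'grip_width': 0.1787, 'grasp_force': 61.5266}
the job is handed in; nothing more can be done
None
```

I handed the job in at about 27 s, with the lever at idle (about +0.01 rad when last measured up close) and the cover fully home, still held by the fin and pressed down at about 10.5 N; the one catch in view was back at rest, the other was not seen, and the canister, socket and jar had not moved (the screwdriver was not rechecked).

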